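# Seat the missing hook in the corner of the hook rail

## Task

Pick the loose T-hook with the rectangular foot out of the beige caddy, lay its foot flat on the empty end of the white hook rail, lined up like the hooks already there, and press it into the corner so that it bears firmly against both the long lip and the end stop. Finish while still gripping it and pressing it against both, as one does while the sticky pad takes hold: do not let go. Leave the other things in the caddy, and do not knock the glass jar.

Things in the scene. Friction and masses are not known exactly. Their poses are not given: they have to be found in the camera images.
- hook_center (a point): centre, 29 mm above the underside, of the loose white T-hook upright in the caddy (58 mm tall, 70 g). Foot 64 (x) x 44 (y) x 14 mm thick; flat stem 30 (x) x 16 (y) mm; top 12 mm a crosspiece 56 (x) x 16 (y) mm. Same after a half turn. Pinch stem or crosspiece across the 16 mm (y), from above. Neighbours may stand 50 mm from its centre: open the fingers only to about 45 mm there.
- rail: white hook rail fixed on the shelf, lying on its back. Board 86 (x) x 270 (y) x 12 mm thick; origin at the centre of its underside, z up. Two T-hooks like the loose one are mounted on it at y = -98 and -10 mm, x = 5 mm, their 64 mm feet along the rail's x; the place at its +y end is empty.
- rail_lip: the straight lip along the rail's +x long edge, standing 10 mm above the board, 6 mm thick, 270 mm long, part of the rail; origin at the middle of its length and thickness, level with the board's face; axes as the rail's. Its inner face looks to the rail's -x.
- rail_stop: the end stop across the rail's +y end, standing 10 mm above the board, 6 mm thick, part of the rail; origin at the middle of its length and thickness, level with the board's face; axes as the rail's. Its inner face looks to the rail's -y.
- rail_corner (a point): inside corner of the empty place, where the inner faces of lip and end stop meet the board's upper face, 12 mm above the shelf; +x points into the lip, +y into the end stop, z up. A seated T-hook (64 mm side along x) has its centre at x -32, y -22, z +29 mm from here. Lip and stop are rigid.
- caddy: beige plastic caddy, open-topped, fixed on the shelf: outside 240 mm (x) x 290 mm (y) x 75 mm high, walls and floor 5 mm; origin at the centre of its underside. A thin wire handle lies folded down outside.
- jar_center (a point): middle of the small glass jar with a cork-look stopper, 72 mm across, 88 mm tall, on the shelf beyond the working area; point 44 mm up
- knob_hook_center (a point): a white coat knob: round foot 56 mm across, round stem, mushroom head, 53 mm tall; point half-way up on its axis; stands in the caddy and stays there
- pin_hook_center (a point): a white pin: square foot 40 x 40 mm, 12 mm thick, with one round pin 14 mm across, 52 mm tall in all; point half-way up on its axis; stands in the caddy and stays there
- bracket_center (a point): a white L-shaped bracket 50 x 32 mm, 42 mm tall, upright leg at its +x edge; point half-way up above the middle of its foot; stands in the caddy and stays there
Mind the look-alikes: they are no part of the job. What is shaped like the part that bears hook_center but red or turquoise is not meant.

How it is judged:
By the outcome, as a careful person would: the job done as asked, in the order asked, and still so for the second after the job is handed in, while the arm keeps its last pose, push and grip.
It also fails if it takes over 40 s, if anything falls off the work surface, if the arm or the gripper's body presses on something with over 40 N, if the wrist force passes 120 N, or if a joint passes its speed limit or range.

## Robot

A 6-joint arm with a two-finger parallel gripper is mounted at the origin on the work surface. World frame = base frame: x ahead of the robot, y to its left, z up, the work surface at z = 0. Lengths are in m, angles in degrees, forces in N, time in s.
With the tool pointing down it reaches from about 0.3 to 1 m from the base axis. Payload 5.1 kg.
Tool frame: the origin (TCP) lies at the very end of the fingers, on their centre line; the grasp point (between the pads) lies env.grip_point_offset behind it (env.grip_point_offset is the distance from the TCP to the grasp point, in m); z points along the fingers, y is the direction in which the jaws open and shut (so a half turn about z gives the same grasp; the last joint's range is limited). The gripper opens to 95 mm and grips with 3 to 60 N. Pads are 20 mm wide; open, the fingers measure 119 mm over their backs; the gripper's body (75 mm by 180 mm) begins 59 mm behind the grasp point.
Start: joints at [-4.733, 7.093, 94.555, -0, 78.352, -4.733], TCP at [0.65, -0, 0.215] pointing down, gripper open.
Joint ranges: [-149.61, 149.61], [-58.7, 133.49], [1.44, 155.28], [-77.14, 257.14], [18.33, 153.61], [-166.67, 166.67]. Speed limits (degrees/s): [147.25, 147.25, 180, 180, 180, 180].

## Interface

Orientations are given as a 3x3 rotation matrix whose columns are the frame's x, y, z axes.
In Python, from plant import env, optics gives the robot as it stands. The module is installed in compiled form; this text tells all that it offers.
- The arm moves only by the tool servo_tool, never from a script. Its argument "steps" is a list of rows, each an object with "slide": the shift along the world's x, y, z in m, a list of three; "twist": the turn, a rotation vector about the world's x, y, z in rad, a list of three. In form: [{"slide": [dx, dy, dz], "twist": [rx, ry, rz]}, ...]. A call has 1 to 5 rows; each row is the pose to reach, as a shift and turn from the pose commanded when the call began; what a row does not reach only later rows make up. A row lasts 1/12 s, in which the tool goes at most 41.7 mm and 7.16 degrees, less where a joint would pass 70% of its speed; a pose out of reach is approached as far as the arm can. A call with a gripper value outside its range is refused whole. "grip" is the opening, from 0 (shut) to 1 (fully open), set as the call begins (left out, the last holds). The fingers move at their own pace and stop on an object; the grip force is fixed at half the most. Time passes only in rows, so rows that repeat a pose let the fingers close. It gives the time, the measured TCP pose, the force and the opening at its end, in the units of the state.
- env.state(): the state, without advancing time (a new reading comes with each control period).
- optics.grab_frame(name): name is "scene" or "side" or "wrist"; returns (picture, depth): 384x512x3 uint8, red, green, blue; 384x512 float32, m along the optical axis (not along the pixel's ray), 0 where there is no reading.
- optics.camera_model(name): a dict with "fovy" (degrees; the focal length in pixels is half the picture's height over the tangent of half this angle, whatever the lens; pixels are square), "cx", "cy" (the principal point, pixels), "camera_from_world" (4x4, takes a point from world to camera coordinates); the wrist camera has in their place "T_tool_cam" (4x4, takes a point from camera to tool coordinates, whose origin is the TCP and whose axes are the flange's). Camera axes: x right, y up, looking along -z (the intrinsics and any distortion apply to the point x, -y, -z); pixel columns grow to the right and rows downward; lengths in m; the calibration is good to about 2 mm. A picture is of the moment at which its call begins: read the wrist's pose just before it. camera_model takes no time and is no camera call.
- env.job_done(): hands the job in, once; it reports no verdict.
The state is a dict: "time_s": time; "q": joint angles; "qd": joint speeds; "effort": joint torques, N m; "ee_pos": TCP position; "orientation": TCP orientation; "force": force on the tool from outside, world axes, zero at the start; "ft_torque": the same for the moment, N m; "gripper_width": finger opening in m.
Only numpy, scipy, OpenCV 4.12 (cv2) and the standard library are available. Lean on these libraries where they do the work, as an engineer would, in place of code of your own. Each camera call takes 0.05 s, during which the arm holds its last target.

## Working session

There is one attempt and no reset: what is moved stays moved. The work goes in short steps, Python scripts to look and compute and a tool call to move; the robot and the scene stay as the last step left them, time stands still between calls to the robot, and variables do not carry over. Pictures are saved under pics/ and viewed, and the job is handed in when it is done.

Besides the shell and the picture viewer there is one more tool, called after "Call:" by a JSON object that holds its "op" and its "data", one argument or row to a line. servo_tool: Moves the arm, as the interface text tells. Its arguments: {"type":"object","properties":{"steps":{"type":"array","items":{"type":"object","properties":{"slide":{"type":"array","items":{"type":"number"}},"twist":{"type":"array","items":{"type":"number"}}}}},"grip":{"type":"number"}},"required":["steps"]}

```bash
mkdir -p pics; python3 - <<'E'
from plant import env, optics
import cv2, numpy as np
print(env.state(), env.grip_point_offset)
for n in ("scene","side","wrist"):
    p,d=optics.grab_frame(n); cv2.imwrite(f"pics/{n}0.png",p[:,:,::-1]); np.savez(f"{n}0.npz",p=p,d=d)
    print(n,optics.camera_model(n))
E
```

```text
{'time_s': 0.0, 'q': array([-4.73497201e+00,  7.13539538e+00,  9.46351081e+01,  8.07059391e-05,
        7.83514861e+01, -4.73344527e+00]), 'qd': array([ 0.03426796,  0.0371823 ,  0.10439199, -0.04328058,  0.01334257,
        0.05644257]), 'effort': array([-6.25927078e-04, -4.17603564e+01, -3.59935069e+01,  7.73367751e-02,
        4.92534391e-02, -1.75303944e-04]), 'ee_pos': array([ 6.49347378e-01, -1.16042574e-06,  2.13355014e-01]), 'orientation': array([[ 2.71203350e-05,  9.99997749e-01, -2.12173752e-03],
       [ 9.99999984e-01, -2.67445783e-05,  1.77126755e-04],
       [ 1.77069611e-04, -2.12174229e-03, -9.99997733e-01]]), 'force': array([ 0.22719839, -0.25224707,  1.26325331]), 'ft_torque': array([-0.00498305,  0.01866383,  0.00270672]), 'gripper_width': 0.09468044969515632} 0.0188
scene {'fovy': 50.12548342882942, 'cx': 254.08255166301942, 'cy': 195.0480195085922, 'camera_from_world': array([[ 0.20179576,  0.97920111, -0.02106302, -0.12523144],
       [-0.60079192,  0.14073938,  0.78691899,  0.32118613],
       [ 0.77351635, -0.14614242,  0.61669672, -1.42201239],
       [ 0.        ,  0.        ,  0.        ,  1.        ]])}
side {'fovy': 42.2486940167773, 'cx': 249.67266636835092, 'cy': 194.3250856486928, 'camera_from_world': array([[ 0.89900691, -0.43786844,  0.00760241, -0.55085205],
       [ 0.31481014,  0.65822356,  0.68383939, -0.2566998 ],
       [-0.30443578, -0.61238302,  0.72959296, -1.18273923],
       [ 0.        ,  0.        ,  0.        ,  1.        ]])}
wrist {'fovy': 64.44741189695819, 'cx': 259.0526359629472, 'cy': 192.76080123098322, 'T_tool_cam': array([[-2.59501285e-04,  9.69919387e-01,  2.43426203e-01,
         6.88796134e-02],
       [ 9.99999953e-01,  2.91317261e-04, -9.47021588e-05,
        -8.78383256e-04],
       [-1.62767715e-04,  2.43426167e-01, -9.69919417e-01,
        -1.69734014e-01],
       [ 0.00000000e+00,  0.00000000e+00,  0.00000000e+00,
         1.00000000e+00]])}
```

View pics/scene0.png

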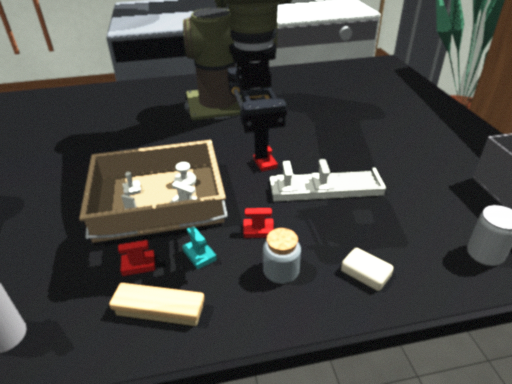

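View pics/side0.png

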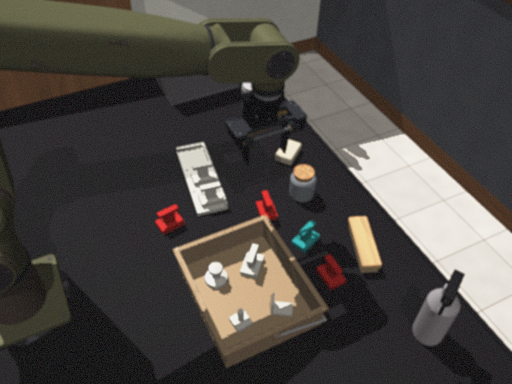

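View pics/wrist0.png

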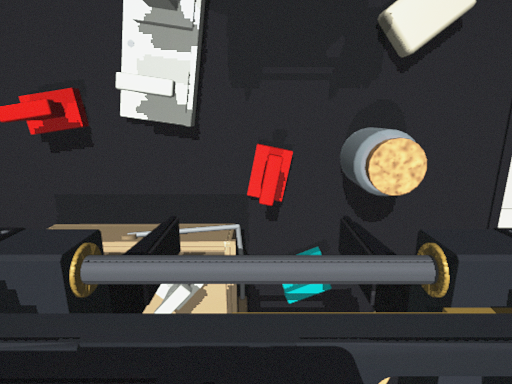

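```bash
cat > h.py <<'E'
from plant import env, optics
import cv2, numpy as np
def pts(name,d,st=None):
    """world points HxWx3 for every pixel"""
    m=optics.camera_model(name); h,w=d.shape
    f=h/2/np.tan(np.radians(m['fovy']/2))
    v,u=np.mgrid[:h,:w].astype(float)
    P=np.stack([(u-m['cx'])/f*d,-(v-m['cy'])/f*d,-d,np.ones_like(d)],-1)
    if name=='wrist':
        T=np.eye(4);T[:3,:3]=st['orientation'];T[:3,3]=st['ee_pos'];T=T@m['T_tool_cam']
    else: T=np.linalg.inv(m['camera_from_world'])
    return (P@T.T)[...,:3]
def proj(name,X,st=None):
    m=optics.camera_model(name); f=192/np.tan(np.radians(m['fovy']/2))
    if name=='wrist':
        T=np.eye(4);T[:3,:3]=st['orientation'];T[:3,3]=st['ee_pos'];T=np.linalg.inv(T@m['T_tool_cam'])
    else: T=m['camera_from_world']
    X=np.atleast_2d(X); c=X@T[:3,:3].T+T[:3,3]
    return np.stack([m['cx']+f*c[:,0]/-c[:,2], m['cy']-f*c[:,1]/-c[:,2]],-1)
E
python3 - <<'E'
from h import *
a=np.load('side0.npz');p,d=a['p'],a['d'];P=pts('side',d)
for u,v in [(252,262),(255,250),(244,272),(216,268),(240,318),(282,306),(200,150),(210,195),(150,250)]:
    print((u,v),p[v,u],d[v,u].round(3),P[v,u].round(3))
c=p[210:365,165:335]; cv2.imwrite('pics/crop0.png',cv2.resize(c[:,:,::-1],None,fx=4,fy=3.8,interpolation=cv2.INTER_CUBIC)[:600])
c=p[130:225,165:240]; cv2.imwrite('pics/crop1.png',cv2.resize(c[:,:,::-1],None,fx=6,fy=6,interpolation=cv2.INTER_CUBIC))
E
```

```text
(252, 262) [150 142 139] 1.19 [ 0.532 -0.177  0.064]
(255, 250) [236 233 227] 1.215 [ 0.555 -0.148  0.063]
(244, 272) [210 208 195] 1.217 [ 0.514 -0.17   0.024]
(216, 268) [239 237 230] 1.185 [ 0.449 -0.151  0.057]
(240, 318) [96 96 90] 1.121 [ 0.45  -0.284  0.034]
(282, 306) [233 231 223] 1.168 [ 0.557 -0.287  0.012]
(200, 150) [217 213 202] 1.535 [0.589 0.301 0.015]
(210, 195) [101 101  96] 1.373 [0.535 0.091 0.039]
(150, 250) [49 50 52] 1.296 [ 0.331  0.015 -0.004]
```

View pics/crop0.png

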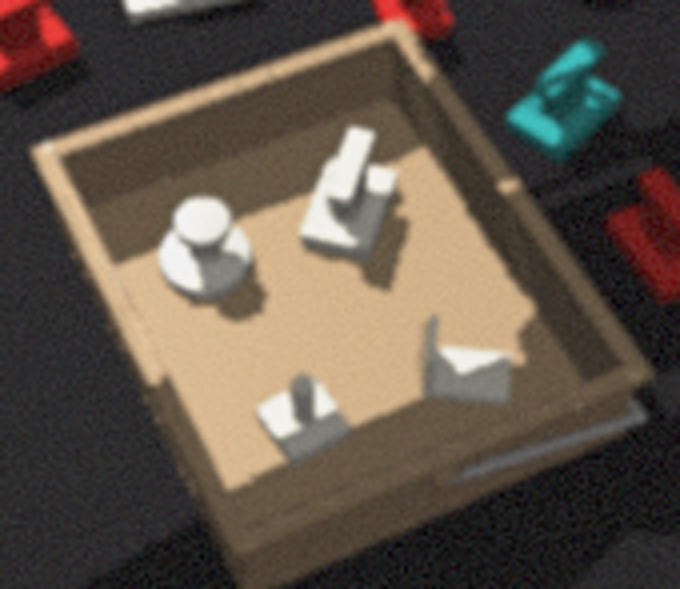

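View pics/crop1.png

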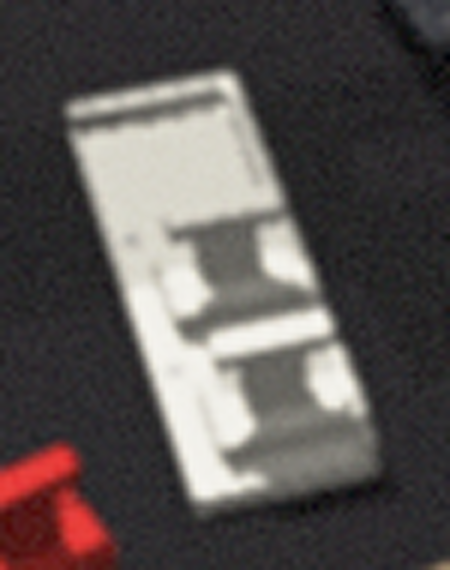

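The T-hook meant is the white part at side px (252,262): rectangular foot, flat stem and crosspiece. Knob (216,275), pin (240,318) and bracket (282,306) don't fit, and the red and turquoise parts are decoys. The crop confirms this. First I'll look at the rail's empty end with the wrist camera.

Call:
{"op": "servo_tool", "data": {
  "steps": [
    {"slide": [-0.01,0.04,0.005],"twist": [0,0,0]},
    {"slide": [-0.02,0.08,0.01],"twist": [0,0,0]},
    {"slide": [-0.03,0.12,0.02],"twist": [0,0,0]},
    {"slide": [-0.04,0.16,0.02],"twist": [0,0,0]},
    {"slide": [-0.04,0.16,0.02],"twist": [0,0,0]}
  ],
  "grip": 0.47
}}

```text
time_s: 0.57
ee_pos: [0.6083, 0.1661, 0.2353]
orientation: [[-0.006, 1.0, 0.0], [1.0, 0.006, 0.003], [0.003, 0.0, -1.0]]
force: [-0.5, -1.2, -1.0]
gripper_width: 0.0671
```

```bash
python3 - <<'E'
from h import *
st=env.state();p,d=optics.grab_frame('wrist'); cv2.imwrite("pics/wrist1.png",cv2.resize(p[:,:,::-1],(800,600))); np.savez("wrist1.npz",p=p,d=d,**st)
print(st['ee_pos'],st['orientation'],st['gripper_width'])
E
```

```text
[0.60829335 0.16607458 0.23534257] [[-6.24402123e-03  9.99980481e-01  2.23264541e-04]
 [ 9.99975861e-01  6.24331160e-03  3.04919483e-03]
 [ 3.04774141e-03  2.42298389e-04 -9.99995326e-01]] 0.06706372601293527
```

View pics/wrist1.png

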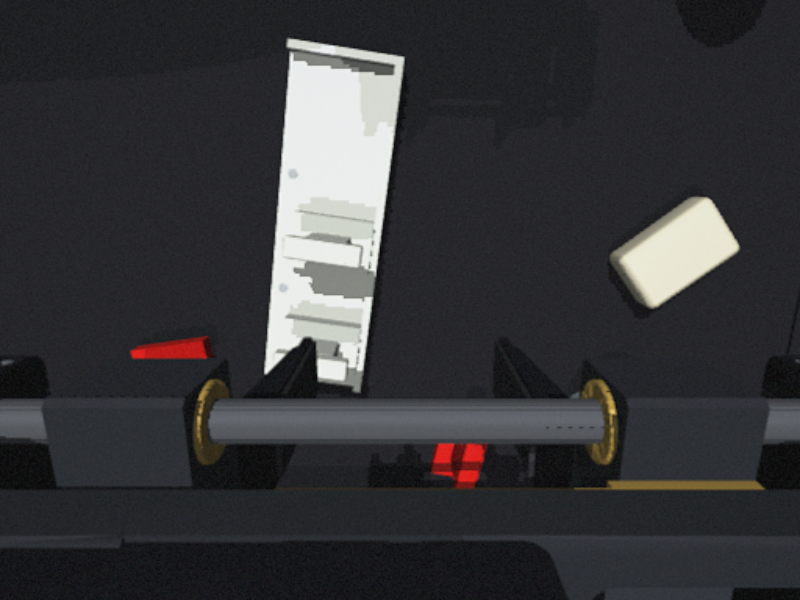

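The wrist view shows the empty place at the rail's far end: end stop at about (345,52), lip along the right edge from (400,65) to (365,380). Next I fit the rail from depth.

```bash
python3 - <<'E'
from h import *
from scipy.optimize import least_squares
a=np.load('wrist1.npz');p,d=a['p'],a['d'];P=pts('wrist',d,a)
s=np.load('side0.npz');ps,ds=s['p'],s['d'];Ps=pts('side',ds)
s2=np.load('scene0.npz');pc,dc=s2['p'],s2['d'];Pc=pts('scene',dc)
for nm,pp,dd,Q in (('wrist',p,d,P),('side',ps,ds,Ps),('scene',pc,dc,Pc)):
    m=(dd>0)&(pp.min(-1)>70)&(Q[...,2]>0.007)&(Q[...,2]<0.03)&(Q[...,0]>.47)&(Q[...,0]<.68)&(Q[...,1]>0.02)&(Q[...,1]<.36)
    m=cv2.morphologyEx(m.astype(np.uint8),cv2.MORPH_OPEN,np.ones((2,2)))>0
    X=Q[m]
    print(nm,m.sum(),'rect',cv2.minAreaRect((X[:,:2]*1000).astype(np.float32)),'z pct',np.percentile(X[:,2],[5,25,50,75,95]).round(4))
    print(cv2.boxPoints(cv2.minAreaRect((X[:,:2]*1000).astype(np.float32))).round(1).tolist())
# table level in wrist
m=(d>0)&(P[...,1]>.2)&(p.max(-1)<60); print('table z',np.median(P[m][:,2]))
m=(ds>0)&(ps.max(-1)<60)&(Ps[...,0]>.3)&(Ps[...,0]<.5)&(abs(Ps[...,1])<.1);print(np.median(Ps[m][:,2]))
E
```

```text
wrist 12526 rect ((551.5341186523438, 192.5130157470703), (286.2129821777344, 98.1399917602539), 82.03278350830078) z pct [0.0102 0.0112 0.012  0.0208 0.0261]
[[483.1000061035156, 57.599998474121094], [580.2999877929688, 44.0], [620.0, 327.3999938964844], [522.7999877929688, 341.0]]
side 1614 rect ((432.7949523925781, -232.94036865234375), (1201.6409912109375, 120.95614624023438), 74.70440673828125) z pct [0.0073 0.0113 0.014  0.023  0.0294]
[[216.0, -796.5], [332.6000061035156, -828.4000244140625], [649.5999755859375, 330.6000061035156], [533.0, 362.6000061035156]]
scene 2211 rect ((915.0474853515625, 115.07374572753906), (283.62030029296875, 900.3671264648438), 76.14795684814453) z pct [0.0065 0.0091 0.0108 0.0193 0.0243]
[[444.0, 85.19999694824219], [1318.199951171875, -130.39999389648438], [1386.0999755859375, 145.0], [511.8999938964844, 360.5]]
table z -0.0002866929674489316
0.5427822493910462
```

```bash
cat > fit.py <<'E'
from h import *
from scipy.optimize import minimize
def box(x0,x1,y0,y1,z0,z1): return np.array([[x,y,z] for x in(x0,x1) for y in(y0,y1) for z in(z0,z1)])
RAIL=[box(-.043,.043,-.135,.135,0,.012),box(.037,.043,-.135,.135,.012,.022),box(-.043,.043,.129,.135,.012,.022)]
T=lambda:[box(-.032,.032,-.022,.022,-.029,-.015),box(-.015,.015,-.008,.008,-.015,.017),box(-.028,.028,-.008,.008,.017,.029)]
def place(b,x): 
    c,s=np.cos(x[2]),np.sin(x[2]); R=np.array([[c,-s,0],[s,c,0],[0,0,1]]); return b@R.T+[x[0],x[1],x[3] if len(x)>3 else 0]
def raster(name,boxes,x,st,shape,ss=4):
    M=np.zeros((shape[0]*ss,shape[1]*ss),np.uint8)
    for b in boxes:
        q=((proj(name,place(b,x),st)+.5)*ss-.5)
        cv2.fillConvexPoly(M,cv2.convexHull(np.round(q).astype(np.int32)),255)
    return cv2.resize(M,(shape[1],shape[0]),interpolation=cv2.INTER_AREA)/255.
def fit(name,boxes,x0,st,target,win,step=(.006,.006,.04),z=None):
    def cost(v):
        x=[v[0]*.001,v[1]*.001,v[2]*.01]+([z] if z is not None else [])
        r=raster(name,boxes,x,st,target.shape); return np.abs(r-target)[win].sum()
    best=None
    v0=np.array([x0[0]*1000,x0[1]*1000,x0[2]*100])
    for k in range(3):
        S=np.vstack([v0]+[v0+e for e in np.diag([6,6,4])*(1 if k==0 else -.4)])
        r=minimize(cost,v0,method='Nelder-Mead',options=dict(initial_simplex=S,xatol=.02,fatol=.05)); v0=r.x
    return np.array([v0[0]*.001,v0[1]*.001,v0[2]*.01]),r.fun
E
python3 - <<'E'
from fit import *
a=np.load('wrist1.npz');p=a['p'];st={k:a[k] for k in('orientation','ee_pos')}
g=p.min(-1).astype(float); 
print(g[60:64,180:262:6])
t=np.clip((g-40)/(190-40),0,1); t=(g>75).astype(float)
win=(slice(15,200),slice(150,290))
x,c=fit('wrist',RAIL,[.551,.192,-.12],st,t,win); print('wrist',x,c)
o=p.copy(); r=raster('wrist',RAIL,x,st,t.shape)
cs,_=cv2.findContours((r>.5).astype(np.uint8),cv2.RETR_EXTERNAL,cv2.CHAIN_APPROX_NONE)
o=cv2.resize(o[10:260,130:310],None,fx=3,fy=2.4,interpolation=cv2.INTER_NEAREST)[:,:,::-1].copy()
for q in cs[0][:,0]: cv2.circle(o,(int((q[0]-130+.5)*3),int((q[1]-10+.5)*2.4)),1,(0,0,255),-1)
cv2.imwrite('pics/fit1.png',o)
R=np.array([[np.cos(x[2]),-np.sin(x[2])],[np.sin(x[2]),np.cos(x[2])]])
print('corner',x[:2]+R@[.037,.129],'seat',x[:2]+R@[.005,.107],np.degrees(x[2]))
for nm,w in(('side',(slice(130,225),slice(165,240))),('scene',(slice(160,215),slice(255,395)))):
    pp=np.load(nm+'0.npz')['p']; tt=(pp.min(-1)>75).astype(float)
    B=RAIL+[place(b,[.005,yy,0,.041]) for yy in(-.098,-.01) for b in T()]
    y,c=fit(nm,B,x,None,tt,w); R=np.array([[np.cos(y[2]),-np.sin(y[2])],[np.sin(y[2]),np.cos(y[2])]]); print(nm,y,c,'seat',y[:2]+R@[.005,.107])
E
```

```text
[[ 38. 234. 233. 233. 234. 234. 233. 233. 233. 211. 211. 211. 210.  19.]
 [ 40. 234. 234. 233. 233. 234. 233. 233. 234. 210. 209. 210. 211.  17.]
 [ 41. 234. 234. 234. 234. 234. 233. 234. 234. 212. 209. 214. 211.  15.]
 [ 38. 234. 234. 234. 234. 233. 234. 233. 235. 211. 212. 210. 212.  23.]]
wrist [ 0.54415368  0.19772512 -0.13861636] 183.85490196078433
corner [0.59862309 0.32037537] seat [0.56389022 0.30300793] -7.942132423864055
side [ 0.54788589  0.19792087 -0.15010074] 150.69019607843137 seat [0.56883021 0.30297008]Traceback (most recent call last):
  File "<stdin>", line 18, in <module>
  File "fit.py", line 22, in fit
    r=minimize(cost,v0,method='Nelder-Mead',options=dict(initial_simplex=S,xatol=.02,fatol=.05)); v0=r.x
    res = _minimize_neldermead(fun, x0, args, callback, bounds=bounds,
                               **options)
    fxr = func(xr)
    fx = function(np.copy(x), *(wrapper_args + args))
  File "fit.py", line 17, in cost
    r=raster(name,boxes,x,st,target.shape); return np.abs(r-target)[win].sum()
  File "fit.py", line 11, in raster
    q=((proj(name,place(b,x),st)+.5)*ss-.5)
        ~~~~^^^^^^^^^^^^^^^^^^^^
  File "h.py", line 14, in proj
    m=optics.camera_model(name); f=192/np.tan(np.radians(m['fovy']/2))
ValueError: time passes only in moves, steps and waits
```

View pics/fit1.png

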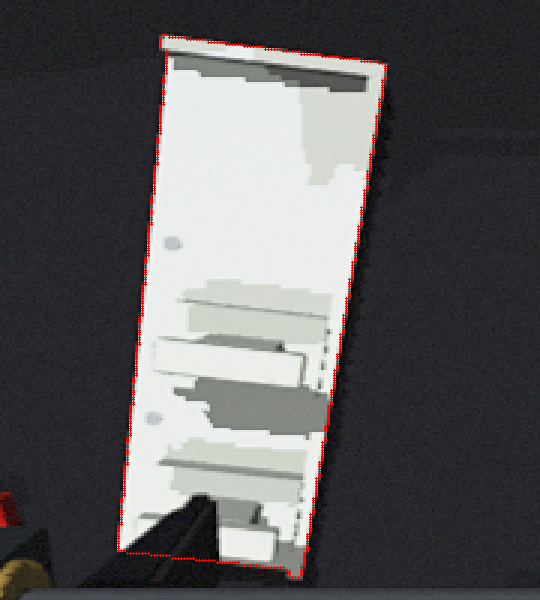

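The overlay outline matches the rail well, with yaw about -7.9°. Now to the caddy.

Call:
{"op": "servo_tool", "data": {
  "steps": [
    {"slide": [-0.01,-0.04,0],"twist": [0,0,0]},
    {"slide": [-0.02,-0.08,0],"twist": [0,0,0]},
    {"slide": [-0.03,-0.12,0],"twist": [0,0,0]},
    {"slide": [-0.04,-0.16,0],"twist": [0,0,0]},
    {"slide": [-0.05,-0.2,0],"twist": [0,0,0]}
  ]
}}

```text
time_s: 1.03
ee_pos: [0.5589, -0.0427, 0.2341]
orientation: [[0.0, 1.0, -0.001], [1.0, -0.0, -0.0], [-0.0, -0.001, -1.0]]
force: [0.2, 0.1, -0.5]
gripper_width: 0.045
```

Call:
{"op": "servo_tool", "data": {
  "steps": [
    {"slide": [-0.01,-0.04,0],"twist": [0,0,0]},
    {"slide": [-0.02,-0.08,0],"twist": [0,0,0]},
    {"slide": [-0.025,-0.12,0],"twist": [0,0,0]},
    {"slide": [-0.025,-0.16,0],"twist": [0,0,0]},
    {"slide": [-0.025,-0.19,0],"twist": [0,0,0]}
  ]
}}

```text
time_s: 1.45
ee_pos: [0.5335, -0.2341, 0.2343]
orientation: [[0.003, 1.0, -0.001], [1.0, -0.003, -0.001], [-0.001, -0.001, -1.0]]
force: [0.7, 0.3, 0.4]
gripper_width: 0.0447
```

Call:
{"op": "servo_tool", "data": {
  "steps": [
    {"slide": [0,0,0],"twist": [0,0,0]},
    {"slide": [0,0,0],"twist": [0,0,0]}
  ]
}}

```text
time_s: 1.62
ee_pos: [0.534, -0.2322, 0.2339]
orientation: [[0.004, 1.0, -0.001], [1.0, -0.004, 0.001], [0.001, -0.001, -1.0]]
force: [0.5, 0.2, 0.4]
gripper_width: 0.0445
```

```bash
sed -i 's/^from plant.*/from plant import env, optics\nfrom functools import lru_cache\n_cm=lru_cache(None)(optics.camera_model)/; s/m=optics.camera_model(name)/m=_cm(name)/' h.py
python3 - <<'E'
from h import *
st=env.state();p,d=optics.grab_frame('wrist'); cv2.imwrite("pics/wrist2.png",cv2.resize(p[:,:,::-1],(800,600))); np.savez("wrist2.npz",p=p,d=d,**st)
print(st['ee_pos'],st['orientation'],st['gripper_width'],st['time_s'])
E
```

```text
[ 0.53402515 -0.23217319  0.23387825] [[ 4.14381280e-03  9.99990544e-01 -1.31906842e-03]
 [ 9.99991138e-01 -4.14282689e-03  7.49287847e-04]
 [ 7.43816090e-04 -1.32216164e-03 -9.99998849e-01]] 0.04451979170081796 1.6167
```

View pics/wrist2.png

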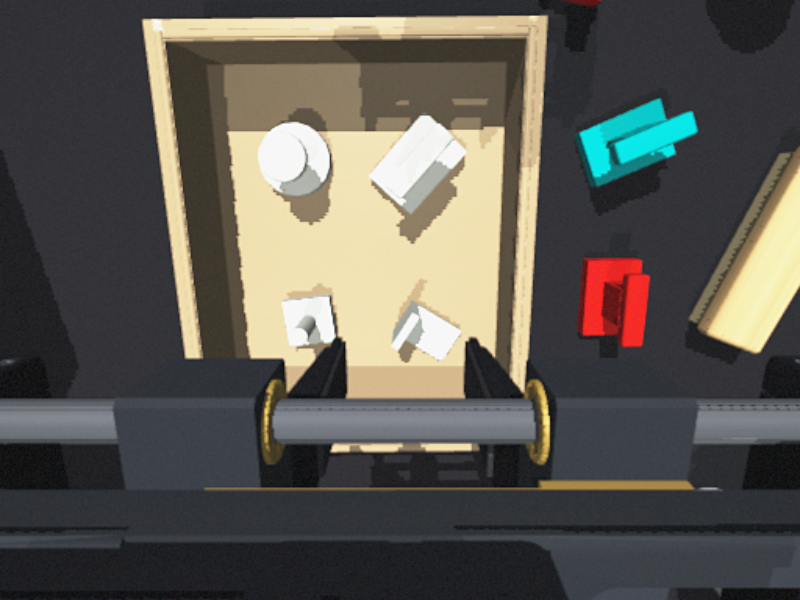

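The hook is at (417,165), knob (293,160), pin (308,322), bracket (425,330). Now fit the hook's pose.

```bash
python3 - <<'E'
from fit import *
a=np.load('wrist2.npz');p=a['p'];d=a['d'];st={k:a[k] for k in('orientation','ee_pos')}
P=pts('wrist',d,st)
hsv=cv2.cvtColor(p,cv2.COLOR_RGB2HSV); t=((hsv[...,1]<45)&(p.min(-1)>85)).astype(float)
win=(slice(65,150),slice(225,310))
best=min((fit('wrist',T(),[.54,-.165,np.radians(g)],st,t,win,z=.034) for g in(25,40,55,-40,0)),key=lambda r:r[1])
x,c=best; print(x,np.degrees(x[2]),c,t[win].sum())
r=raster('wrist',T(),list(x)+[.034],st,t.shape)
o=cv2.resize(p[60:155,220:315],None,fx=6,fy=6,interpolation=cv2.INTER_NEAREST)[:,:,::-1].copy()
for b in T():
  q=cv2.convexHull(proj('wrist',place(b,list(x)+[.034]),st).astype(np.float32))[:,0]
  cv2.polylines(o,[np.round((q-[220,60]+.5)*6).astype(np.int32)],True,(0,0,255),1)
cv2.imwrite('pics/fit2.png',o)
# knob, caddy, top height
m=(t>0)[65:150,225:310]; Z=P[65:150,225:310,2][m]; print('z',np.percentile(Z,[50,90,97]))
top=(t>0)&(P[...,2]>.056)&(P[...,2]<.07); q=P[top&(np.indices(t.shape)[1]>225)][:,:2].astype(np.float32)*1000; print('top rect',len(q),cv2.minAreaRect(q))
k=(t>0)&(np.indices(t.shape)[1]<215)&(np.indices(t.shape)[0]<130)&(P[...,2]>.05); print('knob',P[k].mean(0))
E
```

```text
[ 0.54251178 -0.14935172  0.83205215] 47.67307629191563 70.63529411764706 2090.0
z [0.01924369 0.06299796 0.06359689]
top rect 786 ((543.0821533203125, -149.1179962158203), (55.8651237487793, 15.969683647155762), 47.824493408203125)
knob [ 0.44462156 -0.13988579  0.05846262]
```

View pics/fit2.png

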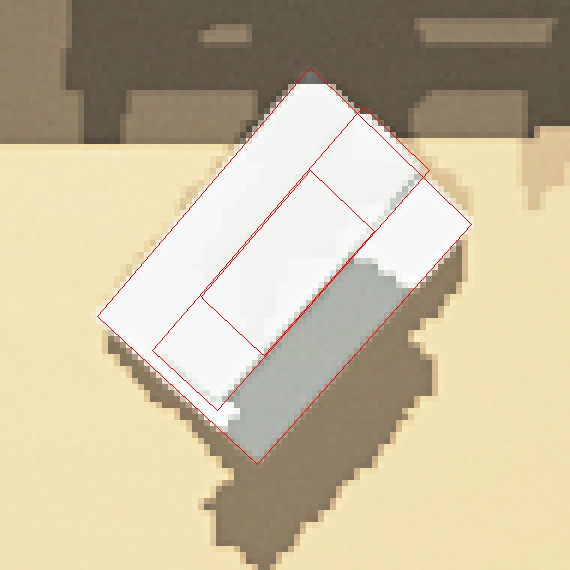

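Hook found at (0.5428, -0.1492), yaw 47.7°; silhouette and depth agree. Moving over it and turning by -42.2°.

Call:
{"op": "servo_tool", "data": {
  "steps": [
    {"slide": [0.002,0.02,-0.005],"twist": [0,0,-0.12]},
    {"slide": [0.004,0.04,-0.02],"twist": [0,0,-0.24]},
    {"slide": [0.006,0.06,-0.04],"twist": [0,0,-0.36]},
    {"slide": [0.009,0.082,-0.06],"twist": [0,0,-0.48]},
    {"slide": [0.009,0.082,-0.08],"twist": [0,0,-0.6]}
  ]
}}

```text
time_s: 2.08
ee_pos: [0.5441, -0.1436, 0.1539]
orientation: [[0.566, 0.825, 0.0], [0.825, -0.566, 0.002], [0.001, -0.001, -1.0]]
force: [0.5, -0.3, -0.7]
gripper_width: 0.0448
```

Call:
{"op": "servo_tool", "data": {
  "steps": [
    {"slide": [0,0,-0.01],"twist": [0,0,-0.12]},
    {"slide": [0,0,-0.03],"twist": [0,0,-0.137]},
    {"slide": [0,0,-0.03],"twist": [0,0,-0.137]},
    {"slide": [0,0,-0.03],"twist": [0,0,-0.137]}
  ]
}}

```text
time_s: 2.42
ee_pos: [0.543, -0.1465, 0.1235]
orientation: [[0.67, 0.742, -0.003], [0.742, -0.67, 0.001], [-0.001, -0.003, -1.0]]
force: [1.2, -0.2, 0.2]
gripper_width: 0.0447
```

```bash
python3 - <<'E'
from h import *
st=env.state(); R=st['orientation']; print(st['ee_pos'],np.degrees(np.arctan2(R[1,1],R[0,1])),R[:,2],st['q'].round(1),st['gripper_width'],st['time_s'])
p,d=optics.grab_frame('side'); cv2.imwrite("pics/side3.png",cv2.resize(p[180:350,150:340,::-1],None,fx=3.5,fy=3.5))
E
```

```text
[ 0.54295586 -0.14654147  0.12349018] -42.08853263534484 [-0.0029259   0.00121328 -0.99999498] [-20.6   0.5 110.6   0.   69.1  21.5] 0.04467696363681564 2.4167
```

View pics/side3.png

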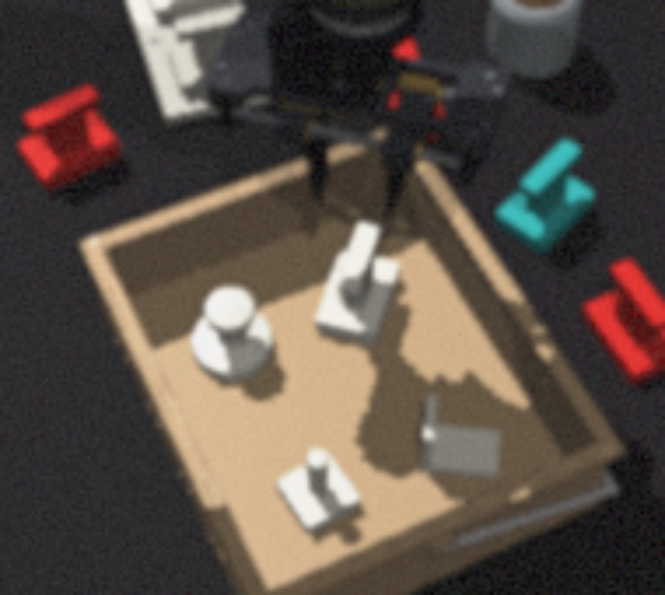

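The fingers straddle the crosspiece line. Descend to TCP z≈0.030.

Call:
{"op": "servo_tool", "data": {
  "steps": [
    {"slide": [0,-0.002,-0.03],"twist": [0,0,0]},
    {"slide": [0,-0.002,-0.055],"twist": [0,0,0]},
    {"slide": [0,-0.002,-0.075],"twist": [0,0,0]},
    {"slide": [0,-0.002,-0.087],"twist": [0,0,0]},
    {"slide": [0,-0.002,-0.093],"twist": [0,0,0]}
  ]
}}

```text
time_s: 2.88
ee_pos: [0.5436, -0.1498, 0.0309]
orientation: [[0.672, 0.741, -0.001], [0.741, -0.672, 0.0], [-0.0, -0.001, -1.0]]
force: [-0.2, -0.2, 0.0]
gripper_width: 0.0446
```

Call:
{"op": "servo_tool", "data": {
  "steps": [
    {"slide": [0,0,0],"twist": [0,0,0]},
    {"slide": [0,0,0],"twist": [0,0,0]},
    {"slide": [0,0,0],"twist": [0,0,0]},
    {"slide": [0,0,0],"twist": [0,0,0]},
    {"slide": [0,0,0],"twist": [0,0,0]}
  ],
  "grip": 0
}}

```text
time_s: 3.3
ee_pos: [0.5448, -0.1503, 0.0329]
orientation: [[0.672, 0.74, 0.002], [0.74, -0.672, -0.001], [0.001, 0.002, -1.0]]
force: [-1.7, 1.5, 0.5]
gripper_width: 0.017
```

Call:
{"op": "servo_tool", "data": {
  "steps": [
    {"slide": [0,0,0],"twist": [0,0,0]},
    {"slide": [0,0,0.003],"twist": [0,0,0]},
    {"slide": [0,0,0.012],"twist": [0,0,0]},
    {"slide": [0,0,0.03],"twist": [0,0,0]},
    {"slide": [0,0,0.05],"twist": [0,0,0]}
  ]
}}

```text
time_s: 3.72
ee_pos: [0.5428, -0.1496, 0.0813]
orientation: [[0.672, 0.74, -0.003], [0.74, -0.672, 0.001], [-0.001, -0.003, -1.0]]
force: [0.2, 0.3, -0.5]
gripper_width: 0.016
```

Call:
{"op": "servo_tool", "data": {
  "steps": [
    {"slide": [0,0,0.035],"twist": [0,0,0]},
    {"slide": [0,0,0.07],"twist": [0,0,0]},
    {"slide": [0,0.02,0.095],"twist": [0,0,-0.06]},
    {"slide": [0,0.05,0.1],"twist": [0,0,-0.15]},
    {"slide": [0,0.085,0.1],"twist": [0,0,-0.25]}
  ]
}}

```text
time_s: 4.13
ee_pos: [0.5459, -0.0656, 0.1863]
orientation: [[0.838, 0.545, 0.007], [0.545, -0.838, -0.002], [0.005, 0.005, -1.0]]
force: [1.3, 0.7, -1.2]
gripper_width: 0.0159
```

Call:
{"op": "servo_tool", "data": {
  "steps": [
    {"slide": [0.002,0.038,0],"twist": [0,0,-0.1]},
    {"slide": [0.004,0.076,0],"twist": [0,0,-0.2]},
    {"slide": [0.006,0.114,0],"twist": [0,0,-0.3]},
    {"slide": [0.008,0.152,0],"twist": [0,0,-0.4]},
    {"slide": [0.01,0.19,0],"twist": [0,0,-0.5]}
  ]
}}

```text
time_s: 4.55
ee_pos: [0.5536, 0.1268, 0.1823]
orientation: [[0.997, 0.079, 0.001], [0.079, -0.997, 0.0], [0.001, 0.0, -1.0]]
force: [0.5, -0.6, -0.2]
gripper_width: 0.0161
```

Call:
{"op": "servo_tool", "data": {
  "steps": [
    {"slide": [0,0.038,0],"twist": [0,0,-0.1]},
    {"slide": [0,0.076,0],"twist": [0,0,-0.18]},
    {"slide": [0,0.114,0],"twist": [0,0,-0.222]},
    {"slide": [0,0.15,0],"twist": [0,0,-0.222]},
    {"slide": [0,0.168,0],"twist": [0,0,-0.222]}
  ]
}}

```text
time_s: 4.97
ee_pos: [0.5532, 0.2967, 0.1822]
orientation: [[0.991, -0.135, 0.0], [-0.135, -0.991, 0.001], [-0.0, -0.001, -1.0]]
force: [-0.8, -0.7, -1.1]
gripper_width: 0.0158
```

Call:
{"op": "servo_tool", "data": {
  "steps": [
    {"slide": [0,0,0],"twist": [0,0,0]},
    {"slide": [0,0,0],"twist": [0,0,0]}
  ]
}}

```text
time_s: 5.13
ee_pos: [0.5536, 0.2936, 0.1818]
orientation: [[0.991, -0.136, -0.0], [-0.136, -0.991, -0.001], [-0.0, 0.001, -1.0]]
force: [0.8, 0.7, -1.1]
gripper_width: 0.0157
```

```bash
python3 - <<'E'
from h import *
st=env.state(); R=st['orientation']; print(st['ee_pos'],np.degrees(np.arctan2(R[1,1],R[0,1])),R[:,2],st['q'].round(1),st['gripper_width'],st['time_s'],st['force'],st['ft_torque'])
p,d=optics.grab_frame('wrist'); cv2.imwrite("pics/wrist4.png",cv2.resize(p[:,:,::-1],(800,600)));np.savez("wrist4.npz",p=p,d=d,**st)
p,d=optics.grab_frame('side'); cv2.imwrite("pics/side4.png",cv2.resize(p[80:260,130:330,::-1],None,fx=3.3,fy=3.3));np.savez("side4.npz",p=p,d=d)
E
```

```text
[0.5535914  0.29361769 0.18176985] -97.80266146634166 [-2.39219668e-04 -6.37032527e-04 -9.99999768e-01] [ 23.    5.5  99.5  -0.   75.  120.9] 0.01572251296868908 5.1333 [ 0.81094644  0.71367737 -1.08536375] [0.0376933  0.1189051  0.00147433]
```

View pics/wrist4.png

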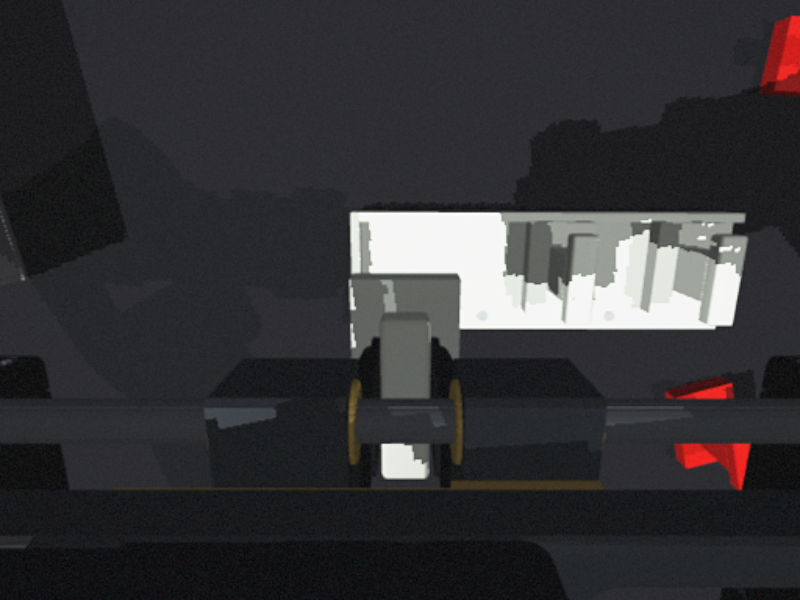

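View pics/side4.png

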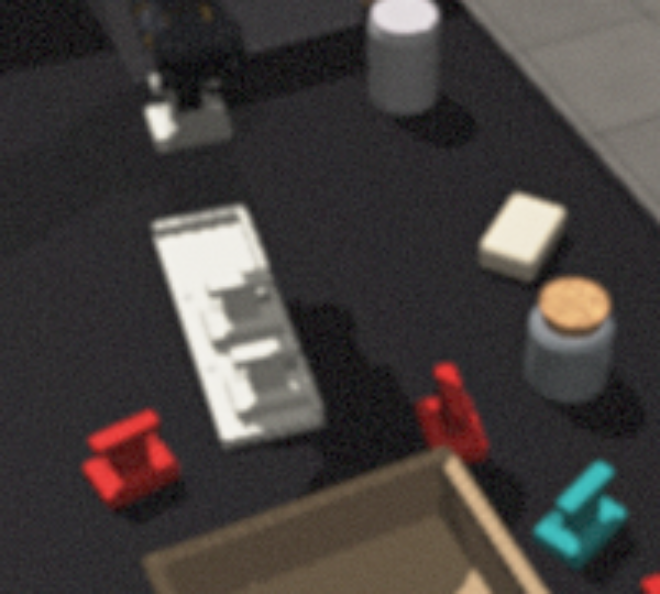

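The hook is held squarely and parallel to the rail. In the wrist view the foot's front edge is at row 275 and the rail's lip at row 217. I'll refit the rail and the hook from this view.

```bash
python3 - <<'E'
from fit import *
a=np.load('wrist4.npz');p=a['p'];d=a['d'];st={k:a[k] for k in('orientation','ee_pos')}
P=pts('wrist',d,st)
t=(p.min(-1)>75).astype(float)
hk=np.zeros_like(t,bool)
win=np.zeros_like(t,bool); win[120:172,215:340]=1; win[172:215,300:400]=1; win[120:215,400:490]=1
B=RAIL+[place(b,[.005,yy,0,.041]) for yy in(-.098,-.01) for b in T()]
for BB in (B,):
  x,c=fit('wrist',BB,[.5442,.1977,-.1386],st,t,win); 
  R=np.array([[np.cos(x[2]),-np.sin(x[2])],[np.sin(x[2]),np.cos(x[2])]])
  print('rail',x,np.degrees(x[2]),c,'corner',x[:2]+R@[.037,.129],'seat',x[:2]+R@[.005,.107])
# held hook foot top
m=np.zeros_like(t,bool); m[176:228,222:297]=1
m&=(P[...,2]>.12)&(P[...,2]<.2)
Q=P[m]; print('z hist',np.histogram(Q[:,2],bins=np.arange(.14,.216,.004)))
yaw=np.radians(-7.94); ex=np.array([np.cos(yaw),np.sin(yaw)]); ey=np.array([-ex[1],ex[0]])
rel=(P[...,:2]-st['ee_pos'][:2]); X=rel@ex; Y=rel@ey
for r in range(170,226,3): 
    print(r,[(round(X[r,c]*1e3,1),round(Y[r,c]*1e3,1),round(P[r,c,2]*1e3,1)) for c in (228,240,258,275,290)])
E
```

```text
rail [ 0.5441591   0.19840461 -0.13878016] -7.9515173590093715 548.5254901960784 corner [0.59864859 0.32104594] seat [0.56391289 0.30368418]
z hist (array([   0,    0,    0,    0,   13,   93, 1972,  428,    0,    0,   11,
         34,   33,   54,   57,    0,    0,    0]), array([0.14 , 0.144, 0.148, 0.152, 0.156, 0.16 , 0.164, 0.168, 0.172,
       0.176, 0.18 , 0.184, 0.188, 0.192, 0.196, 0.2  , 0.204, 0.208,
       0.212]))
170 [(np.float64(10.0), np.float64(34.7), np.float64(21.8)), (np.float64(8.3), np.float64(22.1), np.float64(12.3)), (np.float64(8.3), np.float64(1.8), np.float64(11.6)), (np.float64(8.5), np.float64(-17.3), np.float64(12.9)), (np.float64(8.6), np.float64(-34.2), np.float64(13.1))]
173 [(np.float64(6.8), np.float64(34.7), np.float64(22.6)), (np.float64(4.9), np.float64(22.2), np.float64(12.3)), (np.float64(4.8), np.float64(1.8), np.float64(11.3)), (np.float64(4.8), np.float64(-17.4), np.float64(11.3)), (np.float64(4.8), np.float64(-34.5), np.float64(11.1))]
176 [(np.float64(30.3), np.float64(20.4), np.float64(160.9)), (np.float64(30.2), np.float64(12.9), np.float6
[... 4109 characters left out ...]
4(211.9)), (np.float64(19.6), np.float64(-7.1), np.float64(211.6)), (np.float64(4.5), np.float64(-19.1), np.float64(167.4))]
221 [(np.float64(2.7), np.float64(20.3), np.float64(168.3)), (np.float64(10.9), np.float64(11.2), np.float64(191.5)), (np.float64(17.9), np.float64(1.2), np.float64(211.3)), (np.float64(17.6), np.float64(-7.2), np.float64(210.5)), (np.float64(2.3), np.float64(-19.2), np.float64(166.8))]
224 [(np.float64(0.6), np.float64(20.4), np.float64(168.1)), (np.float64(11.0), np.float64(10.9), np.float64(196.7)), (np.float64(15.9), np.float64(1.2), np.float64(210.1)), (np.float64(16.0), np.float64(-7.2), np.float64(210.3)), (np.float64(0.4), np.float64(-19.2), np.float64(167.2))]
```

Call:
{"op": "servo_tool", "data": {
  "steps": [
    {"slide": [0,0,-0.04],"twist": [0,0,-0.001]},
    {"slide": [0,0,-0.08],"twist": [0,0,-0.002]},
    {"slide": [0,0,-0.11],"twist": [0,0,-0.002]},
    {"slide": [0,0,-0.128],"twist": [0,0,-0.002]},
    {"slide": [0,0,-0.134],"twist": [0,0,-0.002]}
  ]
}}

```text
time_s: 5.65
ee_pos: [0.5513, 0.29, 0.0431]
orientation: [[0.99, -0.142, -0.007], [-0.142, -0.99, -0.003], [-0.007, 0.004, -1.0]]
force: [0.2, -1.2, -2.0]
gripper_width: 0.0159
```

Call:
{"op": "servo_tool", "data": {
  "steps": [
    {"slide": [0,0,0],"twist": [0,0,0]},
    {"slide": [0,0,-0.002],"twist": [0,0,0]},
    {"slide": [0,0,-0.004],"twist": [0,0,0]},
    {"slide": [0,0,-0.004],"twist": [0,0,0]}
  ]
}}

```text
time_s: 5.98
ee_pos: [0.5553, 0.2932, 0.0456]
orientation: [[0.99, -0.14, 0.003], [-0.14, -0.99, 0.001], [0.003, -0.002, -1.0]]
force: [0.0, -0.1, -0.6]
gripper_width: 0.0155
```

Call:
{"op": "servo_tool", "data": {
  "steps": [
    {"slide": [0,0,-0.002],"twist": [0,0,0]},
    {"slide": [0,0,-0.003],"twist": [0,0,0]},
    {"slide": [0,0,-0.003],"twist": [0,0,0]}
  ]
}}

```text
time_s: 6.23
ee_pos: [0.5541, 0.2931, 0.041]
orientation: [[0.99, -0.14, 0.0], [-0.14, -0.99, 0.0], [0.0, -0.0, -1.0]]
force: [0.4, 0.3, -2.4]
gripper_width: 0.016
```

Call:
{"op": "servo_tool", "data": {
  "steps": [
    {"slide": [0,0,-0.001],"twist": [0,0,0]},
    {"slide": [0,0,-0.001],"twist": [0,0,0]}
  ]
}}

```text
time_s: 6.4
ee_pos: [0.5542, 0.2932, 0.04]
orientation: [[0.99, -0.14, 0.001], [-0.14, -0.99, 0.0], [0.001, -0.0, -1.0]]
force: [0.3, 0.4, 2.0]
gripper_width: 0.0158
```

Call:
{"op": "servo_tool", "data": {
  "steps": [
    {"slide": [0,0,-0.001],"twist": [0,0,0]},
    {"slide": [0,0,-0.001],"twist": [0,0,0]}
  ]
}}

```text
time_s: 6.57
ee_pos: [0.5542, 0.2932, 0.0399]
orientation: [[0.99, -0.14, 0.0], [-0.14, -0.99, 0.0], [0.0, -0.0, -1.0]]
force: [-3.4, -1.4, 5.6]
gripper_width: 0.0158
```

Contact with the board, about 5 N. Slide toward the lip.

Call:
{"op": "servo_tool", "data": {
  "steps": [
    {"slide": [0.002,-0.0003,0],"twist": [0,0,0]},
    {"slide": [0.004,-0.0006,0],"twist": [0,0,0]},
    {"slide": [0.006,-0.0008,0],"twist": [0,0,0]},
    {"slide": [0.008,-0.0011,0],"twist": [0,0,0]}
  ]
}}

```text
time_s: 6.9
ee_pos: [0.5621, 0.2926, 0.0399]
orientation: [[0.99, -0.14, -0.0], [-0.14, -0.99, 0.001], [-0.0, -0.001, -1.0]]
force: [-3.4, 0.9, 5.6]
gripper_width: 0.0158
```

Call:
{"op": "servo_tool", "data": {
  "steps": [
    {"slide": [0.001,-0.0001,0],"twist": [0,0,0]},
    {"slide": [0.002,-0.0003,0],"twist": [0,0,0]},
    {"slide": [0.002,-0.0003,0],"twist": [0,0,0]}
  ]
}}

```text
time_s: 7.15
ee_pos: [0.5643, 0.2923, 0.04]
orientation: [[0.99, -0.14, 0.0], [-0.14, -0.99, 0.001], [0.0, -0.001, -1.0]]
force: [-2.4, 0.7, 5.3]
gripper_width: 0.0159
```

Call:
{"op": "servo_tool", "data": {
  "steps": [
    {"slide": [0.001,-0.0001,0],"twist": [0,0,0]},
    {"slide": [0.001,-0.0001,0],"twist": [0,0,0]}
  ]
}}

```text
time_s: 7.32
ee_pos: [0.5646, 0.2922, 0.04]
orientation: [[0.99, -0.14, -0.001], [-0.14, -0.99, 0.001], [-0.001, -0.001, -1.0]]
force: [-4.4, 1.0, 5.9]
gripper_width: 0.0159
```

Call:
{"op": "servo_tool", "data": {
  "steps": [
    {"slide": [0.001,-0.0001,0],"twist": [0,0,0]},
    {"slide": [0.001,-0.0001,0],"twist": [0,0,0]}
  ]
}}

```text
time_s: 7.48
ee_pos: [0.5647, 0.2922, 0.0401]
orientation: [[0.99, -0.14, -0.004], [-0.14, -0.99, 0.001], [-0.004, -0.0, -1.0]]
force: [-8.4, 0.7, 9.5]
gripper_width: 0.0157
```

Call:
{"op": "servo_tool", "data": {
  "steps": [
    {"slide": [0.001,-0.0001,0],"twist": [0,0,0]},
    {"slide": [0.001,-0.0001,0],"twist": [0,0,0]}
  ]
}}

```text
time_s: 7.65
ee_pos: [0.5648, 0.2922, 0.0401]
orientation: [[0.99, -0.14, -0.006], [-0.14, -0.99, 0.001], [-0.006, 0.0, -1.0]]
force: [-11.0, 0.6, 11.7]
gripper_width: 0.0159
```

Lip contact made (about -11 N). Now slide along the lip toward the end stop.

Call:
{"op": "servo_tool", "data": {
  "steps": [
    {"slide": [0.0003,0.002,0],"twist": [0,0,0]},
    {"slide": [0.0006,0.004,0],"twist": [0,0,0]},
    {"slide": [0.0008,0.006,0],"twist": [0,0,0]},
    {"slide": [0.0011,0.008,0],"twist": [0,0,0]}
  ]
}}

```text
time_s: 7.98
ee_pos: [0.5653, 0.2964, 0.0402]
orientation: [[0.99, -0.139, -0.008], [-0.139, -0.99, -0.008], [-0.007, 0.009, -1.0]]
force: [-13.7, -11.8, 18.1]
gripper_width: 0.0159
```

Call:
{"op": "servo_tool", "data": {
  "steps": [
    {"slide": [0.0001,0.001,0],"twist": [0,0,0]},
    {"slide": [0.0003,0.002,0],"twist": [0,0,0]},
    {"slide": [0.0003,0.002,0],"twist": [0,0,0]}
  ]
}}

```text
time_s: 8.23
ee_pos: [0.5656, 0.2984, 0.0402]
orientation: [[0.99, -0.139, -0.008], [-0.139, -0.99, -0.007], [-0.007, 0.008, -1.0]]
force: [-13.6, -11.0, 16.9]
gripper_width: 0.0159
```

Call:
{"op": "servo_tool", "data": {
  "steps": [
    {"slide": [0.0001,0.001,0],"twist": [0,0,0]},
    {"slide": [0.0001,0.001,0],"twist": [0,0,0]}
  ]
}}

```text
time_s: 8.4
ee_pos: [0.5658, 0.2993, 0.0402]
orientation: [[0.99, -0.139, -0.008], [-0.139, -0.99, -0.007], [-0.007, 0.008, -1.0]]
force: [-13.1, -11.6, 17.0]
gripper_width: 0.0159
```

Call:
{"op": "servo_tool", "data": {
  "steps": [
    {"slide": [0.0001,0.001,0],"twist": [0,0,0]},
    {"slide": [0.0001,0.001,0],"twist": [0,0,0]}
  ]
}}

```text
time_s: 8.57
ee_pos: [0.5659, 0.3003, 0.0402]
orientation: [[0.99, -0.139, -0.008], [-0.139, -0.99, -0.007], [-0.007, 0.008, -1.0]]
force: [-14.1, -11.2, 17.1]
gripper_width: 0.0159
```

Call:
{"op": "servo_tool", "data": {
  "steps": [
    {"slide": [0.0001,0.001,0.001],"twist": [0,0,0]},
    {"slide": [0.0003,0.002,0.001],"twist": [0,0,0]},
    {"slide": [0.0003,0.002,0.001],"twist": [0,0,0]}
  ]
}}

```text
time_s: 8.82
ee_pos: [0.5661, 0.302, 0.0402]
orientation: [[0.99, -0.139, -0.008], [-0.139, -0.99, -0.008], [-0.007, 0.009, -1.0]]
force: [-11.6, -10.7, 13.4]
gripper_width: 0.0156
```

Call:
{"op": "servo_tool", "data": {
  "steps": [
    {"slide": [0.0001,0.001,0],"twist": [0,0,0]},
    {"slide": [0.0001,0.001,0],"twist": [0,0,0]}
  ]
}}

```text
time_s: 8.98
ee_pos: [0.5661, 0.302, 0.0402]
orientation: [[0.99, -0.139, -0.009], [-0.139, -0.99, -0.01], [-0.007, 0.011, -1.0]]
force: [-11.9, -14.2, 14.4]
gripper_width: 0.0162
```

Call:
{"op": "servo_tool", "data": {
  "steps": [
    {"slide": [0.0001,0.001,0],"twist": [0,0,0]},
    {"slide": [0.0001,0.001,0],"twist": [0,0,0]}
  ]
}}

```text
time_s: 9.15
ee_pos: [0.5662, 0.3021, 0.0403]
orientation: [[0.99, -0.138, -0.009], [-0.139, -0.99, -0.012], [-0.008, 0.013, -1.0]]
force: [-12.9, -18.4, 16.3]
gripper_width: 0.0158
```

Both contacts made. The tool has leaned about 0.8° under the push, so I'll counter-twist to keep the foot flat.

Call:
{"op": "servo_tool", "data": {
  "steps": [
    {"slide": [0,0,0],"twist": [0.006,-0.005,0]},
    {"slide": [0,0,-0.0005],"twist": [0.012,-0.009,0]},
    {"slide": [0,0,-0.0005],"twist": [0.012,-0.009,0]}
  ]
}}

```text
time_s: 9.4
ee_pos: [0.566, 0.3019, 0.04]
orientation: [[0.99, -0.139, -0.001], [-0.139, -0.99, 0.0], [-0.001, -0.0, -1.0]]
force: [-12.9, -17.6, 16.7]
gripper_width: 0.0157
```

```bash
python3 - <<'E'
from h import *
st=env.state(); print(st['ee_pos'],st['orientation'][:,2],st['force'],st['ft_torque'],st['q'].round(1))
p,d=optics.grab_frame('wrist'); cv2.imwrite("pics/wrist5.png",cv2.resize(p[:,:,::-1],(800,600)));np.savez("wrist5.npz",p=p,d=d,**st)
p,d=optics.grab_frame('side'); cv2.imwrite("pics/side5.png",cv2.resize(p[110:230,150:260,::-1],None,fx=5,fy=5,interpolation=cv2.INTER_CUBIC));np.savez("side5.npz",p=p,d=d)
E
```

```text
[0.56599422 0.30186352 0.03998306] [-6.65606563e-04  1.87035974e-04 -9.99999761e-01] [-12.92447636 -17.56103091  16.74530791] [-3.49839763  2.5853199  -0.0364611 ] [ 23.3  15.3 102.9   0.   61.8 121.2]
```

View pics/wrist5.png

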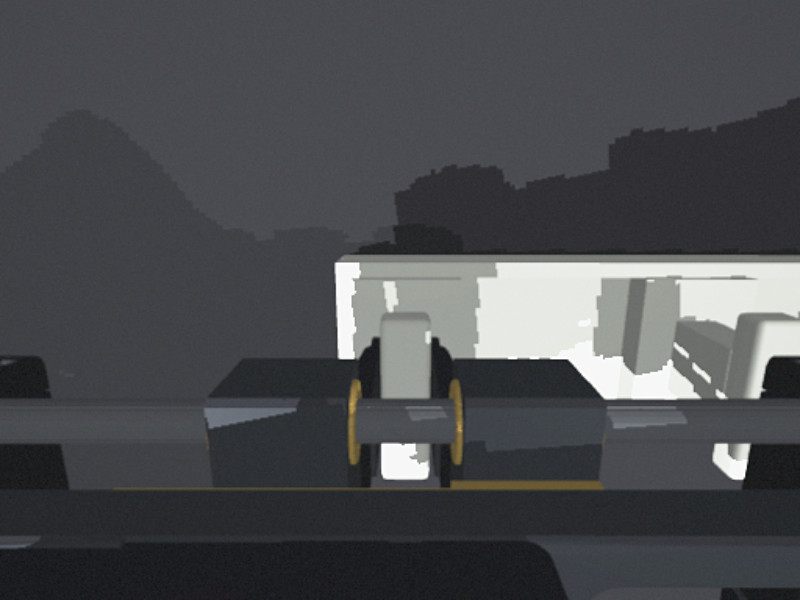

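View pics/side5.png

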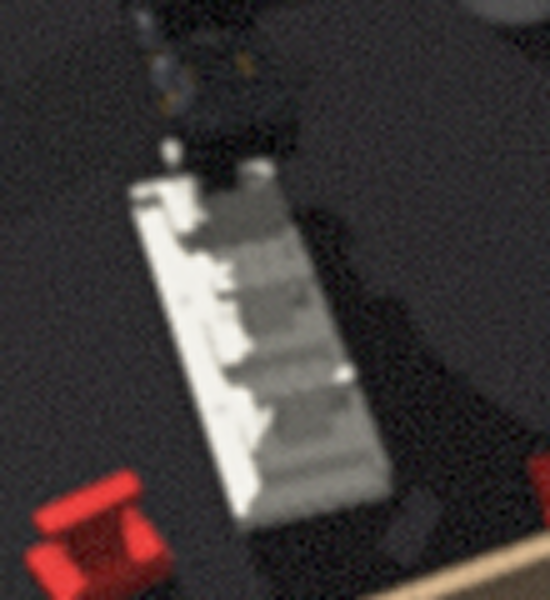

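The wrist view shows the foot filling the corner: stop at columns 335–352, lip at rows 255–278, no visible gap. Pushing a bit more firmly on the lip.

Call:
{"op": "servo_tool", "data": {
  "steps": [
    {"slide": [0.001,0,0.0003],"twist": [0,0,0]},
    {"slide": [0.002,0.0003,0.0003],"twist": [0.001,-0.003,0]},
    {"slide": [0.002,0.0003,0.0003],"twist": [0.001,-0.003,0]}
  ]
}}

```text
time_s: 9.75
ee_pos: [0.566, 0.3019, 0.04]
orientation: [[0.99, -0.138, -0.003], [-0.138, -0.99, -0.0], [-0.003, 0.001, -1.0]]
force: [-19.3, -19.4, 21.5]
gripper_width: 0.016
```

Call:
{"op": "servo_tool", "data": {
  "steps": [
    {"slide": [0,0,0],"twist": [0,0,0]},
    {"slide": [0,0,0],"twist": [0,0,0]},
    {"slide": [0,0,0],"twist": [0,0,0]},
    {"slide": [0,0,0],"twist": [0,0,0]}
  ]
}}

```text
time_s: 10.08
ee_pos: [0.566, 0.3019, 0.04]
orientation: [[0.99, -0.138, -0.003], [-0.138, -0.99, -0.0], [-0.003, 0.001, -1.0]]
force: [-19.0, -19.7, 22.0]
gripper_width: 0.0163
```

```bash
python3 - <<'E'
from fit import *
st=env.state(); print(st['ee_pos'],st['orientation'][:,2],st['force'],st['ft_torque'],st['gripper_width'])
f=st['force'];y=np.radians(-7.95); print('rail-frame force',f[0]*np.cos(y)+f[1]*np.sin(y),-f[0]*np.sin(y)+f[1]*np.cos(y))
p,d=optics.grab_frame('wrist');P=pts('wrist',d,st)
# seat check in rail axes from the same picture: lip/stop tops vs foot
ex=np.array([np.cos(y),np.sin(y)]);ey=np.array([-ex[1],ex[0]])
c0=np.array([.5986,.3207]); X=(P[...,:2]-c0)@ex*1e3;Y=(P[...,:2]-c0)@ey*1e3
for r in range(158,230,4): print(r,[(round(X[r,c]),round(Y[r,c]),round(P[r,c,2]*1e3,1)) for c in (218,222,227,230,236,285,300,305,310)])
cv2.imwrite("pics/wrist6.png",cv2.resize(p[150:235,205:325,::-1],None,fx=6,fy=6,interpolation=cv2.INTER_NEAREST))
E
```

```text
[0.56604912 0.30188051 0.04001209] [-2.61729415e-03 -4.65275726e-04 -9.99996467e-01] [-18.97573116 -19.74427738  22.03648251] [-3.7381337   3.56518057 -0.05822658] 0.0162678656488989
rail-frame force -16.062549309845792 -22.179030005506085
158 [(9, 6, np.float64(-1.1)), (10, 3, np.float64(-0.5)), (10, 0, np.float64(0.4)), (10, -2, np.float64(-0.5)), (10, -7, np.float64(0.4)), (10, -40, np.float64(-0.3)), (9, -51, np.float64(-1.1)), (10, -54, np.float64(-0.1)), (9, -58, np.float64(-0.9))]
162 [(7, 6, np.float64(-0.3)), (7, 3, np.float64(-0.6)), (7, 0, np.float64(-1.4)), (7, -2, np.float64(-1.6)), (7, -7, np.float64(0.2)), (7, -41, np.float64(-0.0)), (7, -51, np.float64(-0.1)), (7, -54, np.float64(-0.5)), (7, -58, np.float64(-1.6))]
166 [(6, 4, np.float64(14.6)), (7, 1, np.float64(15.5)), (6, -2, np.float64(14.9)), (7, -4, np.float64(16.9)), (7, -8, np.float64(15.6)), (6, -39, np.float64(14.7)), (6, -49, np.float64(13.9)), (6, -52, np.float64(15.4)), (6, -55, np.float64(14.5))]
170 [(5, 3, np.float64(21.7)), (5, 1, np.float64(21.7)), (5, -3, np.float64(22.0)), (5, -4, np.float64(20.5))
[... 3136 characters left out ...]
oat64(26.0)), (-25, -8, np.float64(25.6)), (-26, -39, np.float64(24.6)), (-30, -51, np.float64(11.5)), (-30, -54, np.float64(10.9)), (-30, -57, np.float64(11.6))]
222 [(-29, 4, np.float64(22.6)), (-30, 2, np.float64(21.1)), (-28, -2, np.float64(24.2)), (-28, -4, np.float64(26.1)), (-19, -10, np.float64(51.3)), (-19, -37, np.float64(50.2)), (-33, -51, np.float64(12.5)), (-33, -54, np.float64(12.2)), (-33, -58, np.float64(11.3))]
226 [(-32, 4, np.float64(21.3)), (-32, 2, np.float64(21.4)), (-31, -2, np.float64(25.5)), (-31, -4, np.float64(25.5)), (-19, -10, np.float64(57.7)), (-19, -36, np.float64(57.6)), (-36, -51, np.float64(11.5)), (-36, -54, np.float64(11.3)), (-36, -58, np.float64(11.8))]
```

View pics/wrist6.png

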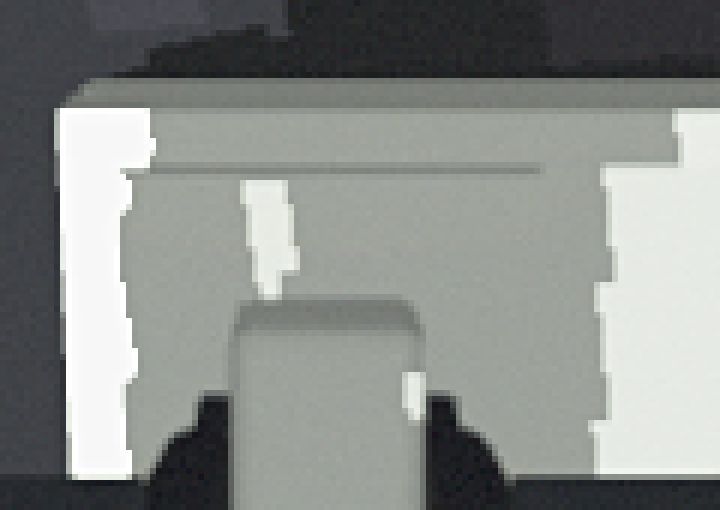

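The crop shows the foot butted to the lip and stop. Its top is flat at z≈26 mm, which is the board plus 14 mm. Forces are steady at about 16 N on the lip and 22 N on the stop, so I'm handing in.

```bash
python3 - <<'E'
from plant import env
print(env.job_done()); s=env.state(); print(s['time_s'],s['force'],s['gripper_width'])
E
```

```text
the job is handed in; nothing more can be done
None
the job is handed in; nothing more can be done
```

The loose T-hook is off the caddy floor and seated in the empty corner of the rail. I handed the job in at about 10 s, still gripping and pressing it. The hand-in gave no verdict, and the state could not be read afterwards.

**Final checks, just before hand-in:**
- **Foot:** its top is level at about 26 mm, as it should be on the 12 mm board. The last wrist picture shows no visible gap to the lip or the end stop.
- **Push:** steady at about 16 N toward the lip, 22 N toward the stop and 22 N down. These wrist readings include some sliding friction.
- **Grip:** the opening was 16 mm, matching the stem. The tool was within about 0.2° of upright after I corrected a lean of about 0.8° that the push had caused.

**Disagreements:**
- The side camera's rail fit gave the seat about 5 mm off in x from the wrist camera's, so I used the wrist fit. Contact came within about 1.5 mm of where it predicted.
- The scene-camera fit of the rail failed to run, and I did not repeat it.

I did not go near the jar or the other caddy items, but I took no final picture of them.

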